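Stack the citrus drying boards on their post stand

TASK

Put together the little citrus drying rack: lower the long slatted board over the four posts of the stand until its feet sit on the base, then lower the long solid board over the same posts until it sits flat on the slatted one. Let each down by hand rather than dropping it, and leave the short slatted board, which belongs to another rack, where it lies.

Things in the scene. Friction and masses are not known exactly. Their poses are not given: they have to be found in the camera images.
- stand: Fixed stand: wooden base 212 x 112 x 16 mm, four upright steel posts, 10 mm thick, at x +-70, y +-28 mm, straight to 92 mm above the worktop, tapering to a blunt point at 106 mm. Origin: centre of the base's underside; x lengthwise, z up. Seated, the slatted board's origin is 16 mm above the stand's, the solid board's 50 mm.
- slatted_board: Long slatted wooden board, 192 x 92 x 34 mm, loose, on its feet; the waist is three bars with slots between. Waist 44 mm wide (y), 88 mm long; ends 92 mm wide, with 24 mm holes at x +-70, y +-28 mm. Deck 12 mm thick, 22 to 34 mm above the origin; block feet 30 x 26 x 22 mm at x +-70 mm. 0.15 to 0.3 kg. Origin: centre, at the feet's underside; x lengthwise, z up.
- solid_board: Long solid wooden board, 192 x 92 x 34 mm, loose, on its feet; outline of the slatted one, waist without slots. Waist 44 mm wide (y), 88 mm long; ends 92 mm wide, with 24 mm holes at x +-70, y +-28 mm. Deck 12 mm thick, 22 to 34 mm above the origin; block feet 30 x 26 x 22 mm at x +-70 mm. 0.15 to 0.3 kg. Origin: centre, at the feet's underside; x lengthwise, z up.
- short_board: Short slatted wooden board, 140 x 92 x 34 mm, loose, on its feet; does not fit this stand. Waist 44 mm wide (y), 40 mm long; ends 92 mm wide, with 24 mm holes at x +-45, y +-28 mm. Deck 12 mm thick, 22 to 34 mm above the origin; block feet 30 x 26 x 22 mm at x +-45 mm. 0.15 to 0.3 kg. Origin: centre, at the feet's underside; x lengthwise, z up.

How it is judged:
On the way, in this order (a step that is already met when the one before it is completed fails the run):
1. the slatted board sits on the stand's base, over all four posts (horizontal distance between slatted_board and stand below 0.015 m and z of slatted_board in the frame of stand between 0.01 and 0.022 m and angle between the x axis of slatted_board and the x axis of stand, either way round below 0.18 rad and angle between slatted_board's own z axis and vertical below 0.1 rad), for 0.2 s.
2. the solid board sits on the slatted board, over all four posts (horizontal distance between solid_board and stand below 0.015 m and z of solid_board in the frame of stand between 0.044 and 0.056 m and angle between the x axis of solid_board and the x axis of stand, either way round below 0.18 rad and angle between solid_board's own z axis and vertical below 0.1 rad), for 0.2 s.
At the end, for the whole second after the job is handed in: The slatted board sits on the stand's base (origin 16 mm above the stand's, within 6 mm) and the solid board on it (50 mm, within 6 mm), both centred on the stand within 15 mm, lengthwise along it within 10 degrees, level within 0.1 rad and at rest; the short board is within 40 mm of where it lay (all of step 1 and all of step 2 and linear speed of each of slatted_board, solid_board below 0.02 m/s and angular speed of each of slatted_board, solid_board below 0.2 rad/s and distance of short_board from where it was at the start of the episode below 0.04 m); the robot touches nothing.
It fails at once if slatted board is dropped or slammed down the posts (faster than 0.7 m/s) (horizontal distance between slatted_board and stand below 0.03 m and z of slatted_board in the frame of stand below 0.11 m and linear speed of slatted_board above 0.7 m/s).
It fails at once if solid board is dropped or slammed down the posts (faster than 0.7 m/s) (horizontal distance between solid_board and stand below 0.03 m and z of solid_board in the frame of stand below 0.11 m and linear speed of solid_board above 0.7 m/s).
It also fails if it takes over 72 s, if anything falls off the work surface, if the arm or the gripper's body presses on something with over 40 N, if the wrist force passes 120 N, or if a joint passes its speed limit or range.

ROBOT

A 6-joint arm with a two-finger parallel gripper is mounted at the origin on a cart in front of the work surface, level with it; the furniture and walls round the work are solid. World frame = base frame: x ahead of the robot, y to its left, z up, the work surface at z = 0. Lengths are in m, angles in rad, forces in N, time in s.
With the tool pointing down it reaches from about 0.425 to 1.125 m from the base axis. Payload 14.9 kg.
Tool frame: the origin (TCP) lies at the very end of the fingers, on their centre line; the grasp point (between the pads) lies 19 mm behind it; z points along the fingers, y is the line along which they close (so a half turn about z gives the same grasp; the last joint's range is limited). The gripper opens to 91 mm and grips with 3 to 60 N. Pads are 32 mm wide; open, the fingers measure 118 mm over their backs; the gripper's body (76 mm by 178 mm) begins 60 mm behind the grasp point.
Start: joints at [-1.164, 0.379, 1.734, -0, 1.028, -0.033], TCP at [0.298, -0.633, 0.214] pointing down, gripper open.
Joint ranges: [-2.77, 2.77], [-0.74, 2.19], [0, 2.66], [-1.06, 4.2], [0.31, 2.87], [-3.08, 3.08]. Speed limits (rad/s): [1.89, 1.89, 2.39, 3.14, 3.14, 3.14].

INTERFACE

Orientations are given as a unit quaternion [w, x, y, z].
In Python, from rig import readout, vision, manip, spotter gives the robot as it stands.
- The arm moves only by the shell command python3 -m creep 'ROWS' [FORCE]. ROWS is JSON, a list of rows, each an object of numbers: "rx", "ry", "rz": the turn, a rotation vector about the tool's x, y, z each as a share of pi rad, from -1 to 1; "tx", "ty", "tz": the shift along the tool's x, y, z each as a share of 12 cm, from -1 to 1; "grip": the gripper command: -1 is fully open, 1 is shut, values between are in proportion. In form: [{"rx": .., "ry": .., "rz": .., "tx": .., "ty": .., "tz": .., "grip": ..}, ...]. A call has 1 to 12 rows; each row is the pose to reach, as a shift and turn from the pose commanded when the call began, along the tool's axes at that moment, turning the shorter way round; what a row does not reach only later rows make up. A row lasts 1/10 s, in which the tool goes at most 50 mm and 8.59 degrees, less where a joint would pass 70% of its speed; a pose out of reach is approached as far as the arm can. A call with a number of a shift or a turn outside -1 to 1 is refused whole. A call with a gripper value outside its range is refused whole. The fingers move at their own pace and stop on an object; FORCE is the grip in N (left out, the last holds). Time passes only in rows, so rows that repeat a pose let the fingers close. It gives the time, the measured TCP pose, the force, the opening and the grip force at its end, in the units of the state.
- readout.sense(): the state, without advancing time (a new reading comes with each control period).
- vision.camera(name): name is "side" or "top"; returns the picture (400x640x3 uint8, blue, green, red); there is no depth.
- vision.get_calibration(name): a dict with "vertical_fov" (degrees; the focal length in pixels is half the picture's height over the tangent of half this angle, whatever the lens; pixels are square), "cx", "cy" (the principal point, pixels), "R" (3x3) and "t" (3): a world point X has camera coordinates R X + t. Camera axes: x right, y down, z forward; pixel columns grow to the right and rows downward; lengths in m; the calibration is good to about 2 mm. A picture is of the moment at which its call begins. get_calibration takes no time and is no camera call.
- manip.finish_job(): hands the job in; it is judged then, once.
Trained networks look in the newest picture that a camera, given by its name, has taken for a name from the list of things; names that differ only in an ending like _2 or _b are one class to them, and where a whole thing is asked for, a point or a joint stands for the part that bears it (a point fixed in the world has none). Each returns a list of dicts, best first, with "confidence" (0 to 1); they miss things now and then, are a little off and sometimes report something else, mostly with a low value. They report only what shows in the picture. A call takes as long as a camera call.
- spotter.trace(thing, camera): "region" (400x640 bool, what is visible of it) and "pixel" ([column, row] in pixels, amid what is visible of it).
- spotter.landmark_of(thing, camera): "pixel" ([column, row] in pixels: a listed point, or the origin of a listed thing).
The state is a dict: "time_s": time; "joint_positions": joint angles; "joint_vel": joint speeds; "joint_torque": joint torques, N m; "ee_pos": TCP position; "tcp_rot": TCP orientation; "ft_force": force on the tool from outside, world axes, zero at the start; "ft_torque": the same for the moment, N m; "finger_gap": opening from 0.0 (shut) to 1.0 (fully open); "finger_force": force on a finger pad.
Only numpy, scipy, OpenCV 4.12 (cv2) and the standard library are available. Lean on these libraries where they do the work, as an engineer would, in place of code of your own. Each camera call takes 0.05 s, during which the arm holds its last target. There are 200 camera calls.

## Working session

There is one attempt and no reset: what is moved stays moved. The work goes in short steps, Python scripts to look and compute and a shell command to move; the robot and the scene stay as the last step left them, time stands still between calls to the robot, and variables do not carry over. Pictures are saved under pics/ and viewed, at most 10 in all, crops included, and the job is handed in when it is done.

```bash
ls; mkdir -p pics
python3 - <<'E'
from rig import readout, vision, spotter
import cv2,numpy as np
np.set_printoptions(precision=4,suppress=True)
s=readout.sense();print(s['time_s'],s['ee_pos'],s['tcp_rot'])
for c in('side','top'):
    im=vision.camera(c);cv2.imwrite(f'pics/{c}0.png',im)
    k=vision.get_calibration(c);R=np.array(k['R']);t=np.array(k['t']);print(c,k['vertical_fov'],k['cx'],k['cy'],R.tolist(),(-R.T@t))
    for n in('stand','slatted_board','solid_board','short_board'):
        print(n,[(round(d['confidence'],2),np.round(d['pixel'],1)) for d in spotter.landmark_of(n,c)],[(round(d['confidence'],2),np.round(d['pixel'],1),int(d['region'].sum())) for d in spotter.trace(n,c)])
E
```

```text
pics
0.0 [ 0.2979 -0.633   0.2133] [-0.0006  0.9759  0.2181 -0.0001]
side 57.77577324070677 329.50271155918995 203.34061735853794 [[-0.9126609641665694, -0.4086873769405573, -0.00495907410660612], [-0.18243836297923288, 0.4182100262529891, -0.8898407821936077], [0.3657406296817535, -0.8112182208696505, -0.45624422180349133]] [0.0303 0.8695 0.5278]
stand [(0.6, array([260.6, 283.2]))] [(0.93, array([258.7, 278.4]), 4070)]
slatted_board [(0.61, array([349.9, 194.3]))] [(0.8, array([350.4, 186.7]), 791)]
solid_board [(0.97, array([310.4, 234.1])), (0.17, array([349. , 193.3]))] [(0.56, array([314.5, 227. ]), 1230)]
short_board [(0.89, array([369.1, 175.7]))] [(0.84, array([369.9, 167.8]), 401)]
top 45.24341176639435 317.06256211263 199.53729680382526 [[0.01289446790350521, -0.9998194592089076, 0.013956420912717874], [-0.9897533861748117, -0.014747149486570925, -0.1420237872242366], [0.14220396356283452, -0.011982093691346297, -0.989764851961208]] [ 0.2532 -0.0022  1.3555]
stand [(0.82, array([185.1, 202.9]))] [(0.73, array([188.1, 200. ]), 3047)]
slatted_board [(0.91, array([352. , 210.4]))] [(0.98, array([353.2, 205.2]), 1741)]
solid_board [(0.85, array([267.4, 207.6]))] [(0.18, array([436.6, 194.6]), 664)]
short_board [(0.98, array([433.8, 211. ]))] [(0.69, array([436.5, 193. ]), 683), (0.53, array([267., 205.]), 1503)]
```

View pics/top0.png

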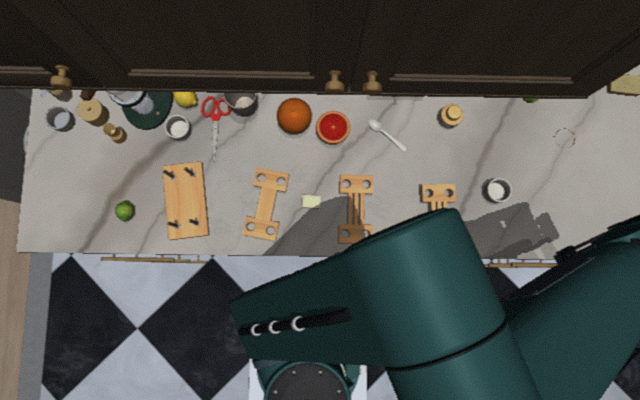

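View pics/side0.png

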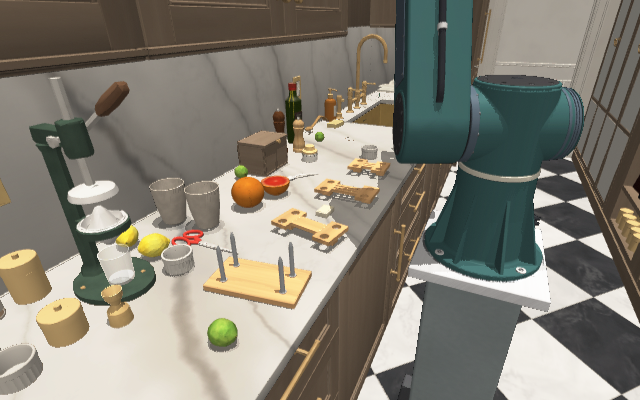

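The top view shows the stand at (185,200), solid board at (267,205), slatted board at (355,208) and short board at (437,195, partly hidden by the arm). They all lie lengthwise towards and away from the robot. The side view agrees with this.

```bash
cat > h.py <<'E'
import cv2,numpy as np
from scipy.optimize import minimize
from rig import readout,vision,spotter
np.set_printoptions(precision=4,suppress=True)
def cal(c):
    k=vision.get_calibration(c);f=200/np.tan(np.radians(k['vertical_fov']/2))
    return np.array([[f,0,k['cx']],[0,f,k['cy']],[0,0,1]]),np.array(k['R']),np.array(k['t'])
def proj(c,P):
    K,R,t=cal(c);q=(K@(R@np.asarray(P,float).T+t[:,None])).T;return q[:,:2]/q[:,2:]
def back(c,px,z):
    K,R,t=cal(c);px=np.atleast_2d(px);d=(R.T@np.linalg.inv(K)@np.c_[px,np.ones(len(px))].T).T
    o=-R.T@t;return o+d*((z-o[2])/d[:,2])[:,None]
O=np.array([(-96,-46),(-44,-46),(-44,-22),(44,-22),(44,-46),(96,-46),(96,46),(44,46),(44,22),(-44,22),(-44,46),(-96,46)])/1e3
S=np.array([(-106,-56),(106,-56),(106,56),(-106,56)])/1e3
def place(o,p,z):
    c,s=np.cos(p[2]),np.sin(p[2]);q=o@np.array([[c,s],[-s,c]])+p[:2];return np.c_[q,np.full(len(q),z)]
def fit(c,mask,o,zs,p0):
    """best overlap of the silhouette (outline swept over heights zs) with the mask"""
    g=cv2.GaussianBlur(mask.astype(np.float32),(0,0),.7)
    def cost(p):
        m=np.zeros(mask.shape,np.uint8)
        for z in zs: cv2.fillPoly(m,[np.round(proj(c,place(o,p,z))*16).astype(np.int32)],255,shift=4,lineType=cv2.LINE_AA)
        return np.abs(m/255.-g).sum()
    best=min((minimize(cost,np.add(p0,(0,0,a)),method='Nelder-Mead',options=dict(initial_simplex=np.add(p0,(0,0,a))+np.array([(0,0,0),(.015,0,0),(0,.015,0),(0,0,.1)]),xatol=1e-4,fatol=.1)) for a in(-.15,0,.15)),key=lambda r:r.fun)
    return best.x,best.fun/g.sum()
def wood(im,px,r=48):
    h=cv2.cvtColor(im,cv2.COLOR_BGR2HSV);m=((h[...,0]>6)&(h[...,0]<25)&(h[...,1]>85)&(h[...,2]>40)).astype(np.uint8)
    w=np.zeros_like(m);x,y=map(int,px);w[y-r:y+r,x-40:x+40]=1;m&=w
    n,l,st,_=cv2.connectedComponentsWithStats(m);return (l==1+st[1:,4].argmax())
E
python3 - <<'E'
from h import *
im=cv2.imread('pics/top0.png');v=im.copy()
for n,px,o,zs in(('stand',(185,201),S,(0,.016)),('solid',(267,205),O,(.022,.034)),('slat',(354,208),O,(.022,.034))):
    m=wood(im,px); 
    if n!='solid': m=cv2.morphologyEx(m.astype(np.uint8),cv2.MORPH_CLOSE,np.ones((5,5)))>0
    p,e=fit('top',m,o,zs,[*back('top',px,zs[1])[0,:2],0]);print(n,p,round(e,3),m.sum())
    cv2.polylines(v,[np.round(proj('top',place(o,p,zs[1]))*16).astype(np.int32)],True,(0,255,0),1,shift=4)
    if n=='stand':
        H=np.array([(x,y) for x in(-.07,.07) for y in(-.028,.028)])
        for q in proj('top',place(H,p,.106)): cv2.circle(v,tuple(np.round(q).astype(int)),2,(255,0,0),-1)
cv2.imwrite('pics/fit0.png',cv2.resize(v[150:255,140:400],None,fx=3,fy=3))
E
```

```text
stand [0.4408 0.3542 0.121 ] 0.095 2957
solid [ 0.431   0.1252 -0.1699] 0.283 1506
slat [ 0.4207 -0.1248 -0.0163] 0.307 1477
```

View pics/fit0.png

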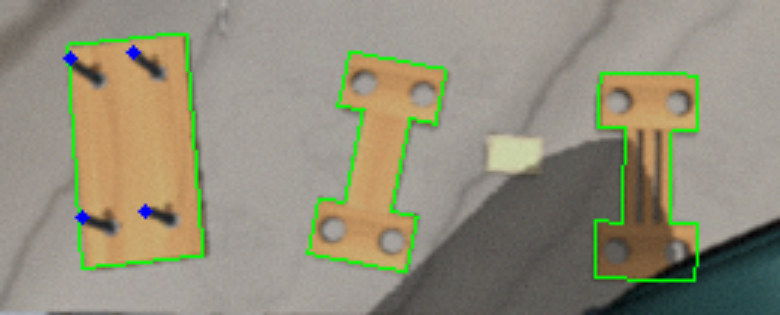

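```bash
cat >> h.py <<'E'
def need(x,y,z,yaw):
    """shares to a tool-down pose, tool x at world angle yaw (mod pi); shifts in the tool's axes now and after the turn"""
    s=readout.sense();w,a,b,c=s['tcp_rot'];from scipy.spatial.transform import Rotation as Q
    R=Q.from_quat([a,b,c,w]).as_matrix();now=np.arctan2(R[1,0],R[0,0]);dy=(yaw-now+np.pi/2)%np.pi-np.pi/2
    d=np.array([x,y,z])-s['ee_pos'];y2=now+dy
    R2=np.array([[np.cos(y2),np.sin(y2),0],[np.sin(y2),-np.cos(y2),0],[0,0,-1]])
    print('t',s['time_s'],'pos',np.array(s['ee_pos']),'yaw',round(now,4),'tilt',R[2,:2],'rz',round(-dy/np.pi,4),'now',R.T@d/.12,'after',R2.T@d/.12,'F',np.array(s['ft_force']),'gap',s['finger_gap'],s['finger_force'],'q6',s['joint_positions'][5])
E
python3 -m creep '[{"rz":0.145},{"rz":0.145},{"rz":0.145},{"rz":0.145}]' && for i in 1; do python3 -m creep '[{"tx":0.19,"ty":-0.85},{"tx":0.19,"ty":-0.85},{"tx":0.19,"ty":-0.85}]'; done
python3 -c "
from h import *
need(.4207,-.1248,.1,-.0163)"
```

```text
t 0.9 pos [ 0.298  -0.6334  0.214 ] yaw 0.4398 tilt [0.     0.0001] rz 0.1452 now [ 2.7295 -3.4     0.9494] after [ 0.953  -4.2546  0.9496] F [ 0.3342 -0.0227 -0.4737] gap 0.999621666227331 0.0 q6 -0.03331454260377528$[0]: bad value
```

```bash
python3 -m creep '[{"rx":0,"ry":0,"rz":0.145,"tx":0,"ty":0,"tz":0,"grip":-1},{"rx":0,"ry":0,"rz":0.145,"tx":0,"ty":0,"tz":0,"grip":-1},{"rx":0,"ry":0,"rz":0.145,"tx":0,"ty":0,"tz":0,"grip":-1},{"rx":0,"ry":0,"rz":0.145,"tx":0,"ty":0,"tz":0,"grip":-1}]' &&  python3 -m creep '[{"rx":0,"ry":0,"rz":0,"tx":0.19,"ty":-0.85,"tz":0,"grip":-1},{"rx":0,"ry":0,"rz":0,"tx":0.19,"ty":-0.85,"tz":0,"grip":-1},{"rx":0,"ry":0,"rz":0,"tx":0.19,"ty":-0.85,"tz":0,"grip":-1}]'
python3 -c "
from h import *
need(.4207,-.1248,.1,-.0163)"
```

```text
time_s: 1.3
ee_pos: [0.298, -0.6334, 0.2139]
tcp_rot: [-0.0, 1.0, -0.009, 0.0]
ft_force: [-0.4, -0.2, 0.6]
finger_gap: 0.999
finger_force: 0.0
time_s: 1.6
ee_pos: [0.3229, -0.5275, 0.2135]
tcp_rot: [-0.001, 1.0, -0.005, -0.0]
ft_force: [-0.1, -0.9, -0.4]
finger_gap: 0.999
finger_force: 0.0
t 1.6 pos [ 0.3229 -0.5275  0.2135] yaw -0.0091 tilt [-0.0007 -0.002 ] rz 0.0023 now [ 0.7853 -3.3614  0.952 ] after [ 0.7606 -3.3688  0.9458] F [-0.1038 -0.9122 -0.4109] gap 0.9986828575037087 0.0 q6 0.5202843323120945
```

```bash
python3 -m creep '[{"rx":0,"ry":0,"rz":0,"tx":0.2,"ty":-0.85,"tz":0,"grip":-1},{"rx":0,"ry":0,"rz":0,"tx":0.2,"ty":-0.85,"tz":0,"grip":-1},{"rx":0,"ry":0,"rz":0,"tx":0.2,"ty":-0.85,"tz":0,"grip":-1}]' >/dev/null && python3 -m creep '[{"rx":0,"ry":0,"rz":0,"tx":0.2,"ty":-0.85,"tz":0,"grip":-1},{"rx":0,"ry":0,"rz":0,"tx":0.2,"ty":-0.85,"tz":0,"grip":-1},{"rx":0,"ry":0,"rz":0,"tx":0.2,"ty":-0.85,"tz":0,"grip":-1}]' >/dev/null && python3 -m creep '[{"rx":0,"ry":0,"rz":0,"tx":0.2,"ty":-0.85,"tz":0.2,"grip":-1},{"rx":0,"ry":0,"rz":0,"tx":0.2,"ty":-0.85,"tz":0.2,"grip":-1},{"rx":0,"ry":0,"rz":0,"tx":0.2,"ty":-0.85,"tz":0.2,"grip":-1}]' >/dev/null &&  python3 -m creep '[{"rx":0,"ry":0,"rz":0,"tx":0.18,"ty":-0.8,"tz":0.75,"grip":-1},{"rx":0,"ry":0,"rz":0,"tx":0.18,"ty":-0.8,"tz":0.75,"grip":-1},{"rx":0,"ry":0,"rz":0,"tx":0.18,"ty":-0.8,"tz":0.75,"grip":-1},{"rx":0,"ry":0,"rz":0,"tx":0.18,"ty":-0.8,"tz":0.75,"grip":-1},{"rx":0,"ry":0,"rz":0,"tx":0.18,"ty":-0.8,"tz":0.75,"grip":-1}]' >/dev/null
python3 - <<'E'
from h import *
need(.4207,-.1248,.014,-.0163)
im=vision.camera('side');v=im.copy()
for p,n in(((.4207,-.1248,-.0163),0),((.431,.1252,-.1699),0)):
    cv2.polylines(v,[np.round(proj('side',place(O,p,.034))*16).astype(np.int32)],True,(0,255,0),1,shift=4)
p=(.4408,.3542,.121)
cv2.polylines(v,[np.round(proj('side',place(S,p,.016))*16).astype(np.int32)],True,(0,255,0),1,shift=4)
H=np.array([(x,y) for x in(-.07,.07) for y in(-.028,.028)])
for q in proj('side',place(H,p,.106)): cv2.circle(v,tuple(np.round(q).astype(int)),2,(255,0,0),-1)
cv2.imwrite('pics/side1.png',cv2.resize(v[120:320,190:450],None,fx=3,fy=3))
E
```

```text
t 3.0 pos [ 0.423 -0.132  0.1  ] yaw -0.0129 tilt [-0.0002  0.0001] rz 0.0011 now [-0.0195 -0.0596  0.7171] after [-0.0199 -0.0595  0.7171] F [-0.438  -1.3703  0.0335] gap 1.0033266361480477 0.0 q6 1.2290318616633764
```

View pics/side1.png

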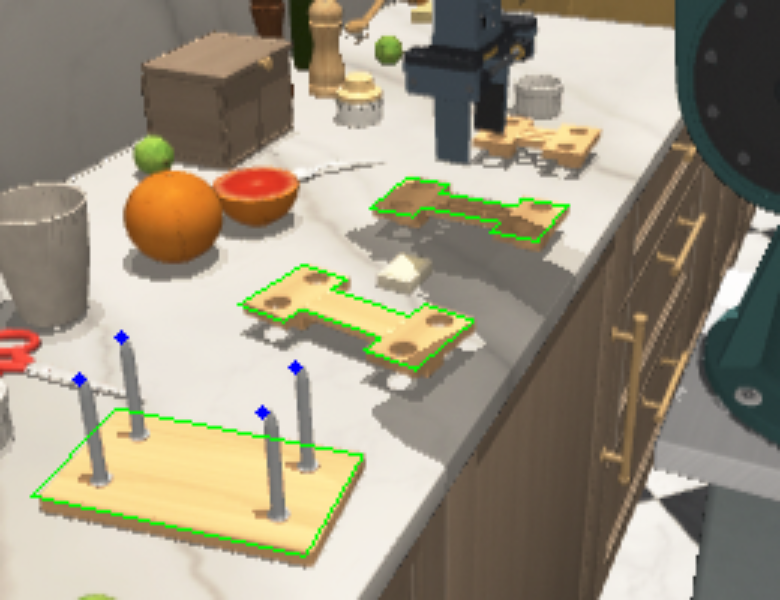

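The overlays agree in the side view to about 2 px: slatted board around (470,210), solid board around (355,315), and post tips within about 5 zoomed px. I'll descend and grip.

```bash
python3 -m creep '[{"rx":0,"ry":0,"rz":0,"tx":-0.02,"ty":-0.06,"tz":0.3,"grip":-1},{"rx":0,"ry":0,"rz":0,"tx":-0.02,"ty":-0.06,"tz":0.5,"grip":-1},{"rx":0,"ry":0,"rz":0,"tx":-0.02,"ty":-0.06,"tz":0.65,"grip":-1},{"rx":0,"ry":0,"rz":0,"tx":-0.02,"ty":-0.06,"tz":0.72,"grip":-1},{"rx":0,"ry":0,"rz":0,"tx":-0.02,"ty":-0.06,"tz":0.72,"grip":-1}]' && python3 -m creep '[{"rx":0,"ry":0,"rz":0,"tx":0,"ty":0,"tz":0,"grip":1},{"rx":0,"ry":0,"rz":0,"tx":0,"ty":0,"tz":0,"grip":1},{"rx":0,"ry":0,"rz":0,"tx":0,"ty":0,"tz":0,"grip":1},{"rx":0,"ry":0,"rz":0,"tx":0,"ty":0,"tz":0,"grip":1},{"rx":0,"ry":0,"rz":0,"tx":0,"ty":0,"tz":0,"grip":1},{"rx":0,"ry":0,"rz":0,"tx":0,"ty":0,"tz":0,"grip":1},{"rx":0,"ry":0,"rz":0,"tx":0,"ty":0,"tz":0,"grip":1},{"rx":0,"ry":0,"rz":0,"tx":0,"ty":0,"tz":0,"grip":1}]' 30
```

```text
time_s: 3.55
ee_pos: [0.4203, -0.125, 0.0136]
tcp_rot: [-0.0, 1.0, -0.008, -0.0]
ft_force: [0.7, -0.6, 0.5]
finger_gap: 0.997
finger_force: 0.0
time_s: 4.35
ee_pos: [0.4203, -0.1242, 0.0137]
tcp_rot: [0.0, 1.0, -0.008, 0.0]
ft_force: [-1.3, -2.9, 5.3]
finger_gap: 0.48
finger_force: 30.0
```

```bash
python3 -m creep '[{"rx":0,"ry":0,"rz":0,"tx":0,"ty":0,"tz":-0.2,"grip":1},{"rx":0,"ry":0,"rz":0,"tx":0,"ty":0,"tz":-0.5,"grip":1},{"rx":0,"ry":0,"rz":0,"tx":0,"ty":0,"tz":-0.8,"grip":1},{"rx":0,"ry":0,"rz":0,"tx":0,"ty":0,"tz":-1,"grip":1}]' && python3 -m creep '[{"rx":0,"ry":0,"rz":0,"tx":0.03,"ty":-0.2,"tz":-0.1,"grip":1},{"rx":0,"ry":0,"rz":0,"tx":0.03,"ty":-0.5,"tz":-0.2,"grip":1},{"rx":0,"ry":0,"rz":0,"tx":0.03,"ty":-0.85,"tz":-0.2,"grip":1}]' >/dev/null && python3 -m creep '[{"rx":0,"ry":0,"rz":0,"tx":0.03,"ty":-0.35,"tz":-0.1,"grip":1},{"rx":0,"ry":0,"rz":0,"tx":0.03,"ty":-0.7,"tz":-0.1,"grip":1},{"rx":0,"ry":0,"rz":0,"tx":0.03,"ty":-1,"tz":-0.1,"grip":1}]' >/dev/null && python3 -m creep '[{"rx":0,"ry":0,"rz":0,"tx":0.03,"ty":-0.35,"tz":0,"grip":1},{"rx":0,"ry":0,"rz":0,"tx":0.03,"ty":-0.7,"tz":0,"grip":1},{"rx":0,"ry":0,"rz":0,"tx":0.03,"ty":-1,"tz":0,"grip":1}]' >/dev/null && python3 -m creep '[{"rx":0,"ry":0,"rz":-0.044,"tx":0.02,"ty":-0.35,"tz":0,"grip":1},{"rx":0,"ry":0,"rz":-0.044,"tx":0.02,"ty":-0.7,"tz":0,"grip":1},{"rx":0,"ry":0,"rz":-0.044,"tx":0.02,"ty":-0.95,"tz":0,"grip":1},{"rx":0,"ry":0,"rz":-0.044,"tx":0.02,"ty":-1,"tz":0,"grip":1}]' > /dev/null && python3 -m creep '[{"rx":0,"ry":0,"rz":0,"tx":0,"ty":-0.1,"tz":0,"grip":1},{"rx":0,"ry":0,"rz":0,"tx":0,"ty":-0.1,"tz":0,"grip":1}]'
python3 - <<'E'
from h import *
need(.4408,.3542,.165,.121)
t=vision.camera('top');v=vision.camera('side')
cv2.imwrite('pics/top2r.png',t);cv2.imwrite('pics/side2r.png',v)
print([(round(d['confidence'],2),np.round(d['pixel'],1)) for c in('top','side') for d in spotter.landmark_of('slatted_board',c)])
cv2.imwrite('pics/v2.png',np.vstack([cv2.resize(t[130:270,120:320],None,fx=2,fy=2),cv2.resize(v[170:320,170:370],None,fx=2,fy=2)]))
E
```

```text
time_s: 4.75
ee_pos: [0.4202, -0.124, 0.1354]
tcp_rot: [0.0, 1.0, -0.008, 0.0]
ft_force: [1.4, 0.1, -2.8]
finger_gap: 0.478
finger_force: 30.0
time_s: 6.25
ee_pos: [0.4387, 0.3499, 0.1692]
tcp_rot: [0.0, 0.998, 0.061, -0.0]
ft_force: [-0.2, -0.6, -3.4]
finger_gap: 0.477
finger_force: 30.0
t 6.25 pos [0.4387 0.3499 0.1692] yaw 0.1228 tilt [-0.0006  0.0002] rz 0.0006 now [ 0.0219 -0.0332  0.0352] after [ 0.0218 -0.0332  0.0352] F [-0.1794 -0.5816 -3.4207] gap 0.47728872797417005 29.999345541000366 q6 2.0796325971537906
[(0.66, array([257. , 217.7]))]
```

View pics/v2.png

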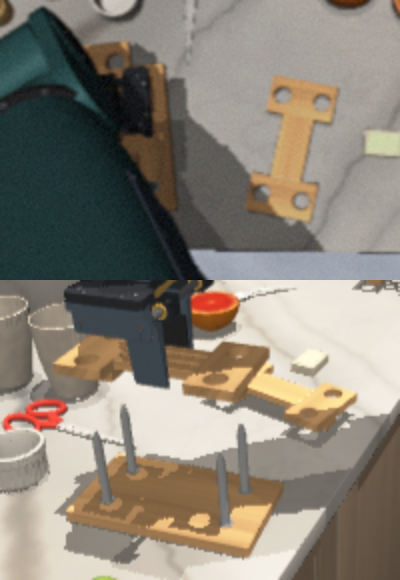

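The side view shows the board held level above the stand, not yet over the posts as drawn by perspective. I'll overlay the predicted board and posts to check the alignment.

Run:
```python
from h import *
v=cv2.imread('pics/side2r.png');k=4;x0,y0=185,195
v=cv2.resize(v[y0:330,x0:330],None,fx=k,fy=k,interpolation=cv2.INTER_CUBIC)
pl=lambda P,col:cv2.polylines(v,[np.round(((proj('side',P)-(x0,y0)+.5)*k-.5)*16).astype(np.int32)],True,col,1,shift=4)
b=(.4387,.3499,.1228);s=(.4408,.3542,.121);dz=.1692-.0137
a=np.linspace(0,6.28,25);C=np.c_[np.cos(a),np.sin(a)]
pl(place(O,b,dz+.034),(0,255,0));pl(place(S,s,.016),(255,0,0))
for x in(-.07,.07):
  for y in(-.028,.028):
    pl(place(C*.012+(x,y),b,dz+.034),(0,255,0));pl(place(C*.005+(x,y),s,.016),(255,0,0));pl(place(C*.005+(x,y),s,.092),(255,0,0))
cv2.imwrite('pics/v3.png',v)
```

```text
(no output)
```

View pics/v3.png

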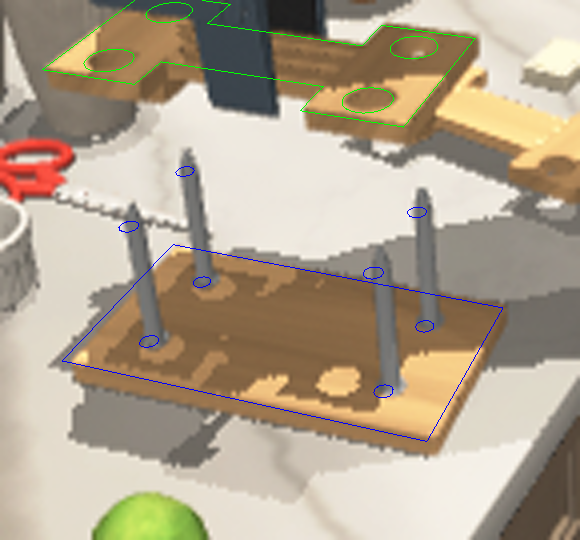

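Relative to the held board, the stand sits about 1.5 px to the right (roughly 3 mm) of my estimate, which is inside the 7 mm clearance. I'll split the difference and lower slowly.

```bash
python3 -m creep '[{"rx":0,"ry":0,"rz":0,"tx":0.01,"ty":-0.03,"tz":0.1,"grip":1},{"rx":0,"ry":0,"rz":0,"tx":0.01,"ty":-0.03,"tz":0.25,"grip":1},{"rx":0,"ry":0,"rz":0,"tx":0.01,"ty":-0.03,"tz":0.4,"grip":1},{"rx":0,"ry":0,"rz":0,"tx":0.01,"ty":-0.03,"tz":0.5,"grip":1},{"rx":0,"ry":0,"rz":0,"tx":0.01,"ty":-0.03,"tz":0.6,"grip":1},{"rx":0,"ry":0,"rz":0,"tx":0.01,"ty":-0.03,"tz":0.65,"grip":1},{"rx":0,"ry":0,"rz":0,"tx":0.01,"ty":-0.03,"tz":0.7,"grip":1},{"rx":0,"ry":0,"rz":0,"tx":0.01,"ty":-0.03,"tz":0.75,"grip":1},{"rx":0,"ry":0,"rz":0,"tx":0.01,"ty":-0.03,"tz":0.75,"grip":1}]'
python3 - <<'E'
from h import *
need(.4394,.3536,.03,.121)
v=vision.camera('side');cv2.imwrite('pics/v4.png',cv2.resize(v[195:330,185:330],None,fx=4,fy=4,interpolation=cv2.INTER_CUBIC))
E
```

```text
time_s: 7.35
ee_pos: [0.4396, 0.3531, 0.079]
tcp_rot: [0.0, 0.998, 0.061, -0.0]
ft_force: [-0.2, 0.1, -2.8]
finger_gap: 0.478
finger_force: 30.0
t 7.35 pos [0.4396 0.3531 0.079 ] yaw 0.1225 tilt [-0.0005  0.0003] rz 0.0005 now [-0.0012 -0.0041  0.4084] after [-0.0014 -0.004   0.4084] F [-0.1855  0.0698 -2.7737] gap 0.4780728676181671 29.99913454055786 q6 2.083759500635243
```

View pics/v4.png

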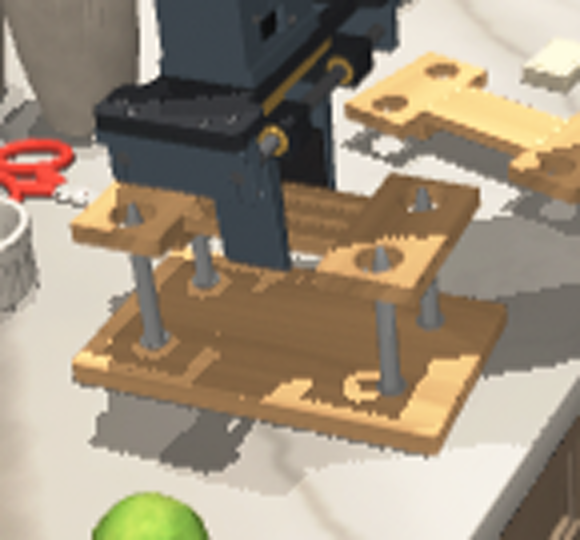

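The posts show through the holes, seen at (133,213), (380,258) and (423,198), and there is no contact force. I'll lower the rest of the way.

```bash
python3 -m creep '[{"rx":0,"ry":0,"rz":0,"tx":0,"ty":0,"tz":0.1,"grip":1},{"rx":0,"ry":0,"rz":0,"tx":0,"ty":0,"tz":0.2,"grip":1},{"rx":0,"ry":0,"rz":0,"tx":0,"ty":0,"tz":0.28,"grip":1},{"rx":0,"ry":0,"rz":0,"tx":0,"ty":0,"tz":0.34,"grip":1},{"rx":0,"ry":0,"rz":0,"tx":0,"ty":0,"tz":0.38,"grip":1},{"rx":0,"ry":0,"rz":0,"tx":0,"ty":0,"tz":0.4,"grip":1},{"rx":0,"ry":0,"rz":0,"tx":0,"ty":0,"tz":0.41,"grip":1},{"rx":0,"ry":0,"rz":0,"tx":0,"ty":0,"tz":0.41,"grip":1}]'
```

```text
time_s: 8.2
ee_pos: [0.4399, 0.3534, 0.0304]
tcp_rot: [-0.0, 0.998, 0.061, 0.0]
ft_force: [0.4, 0.2, -3.1]
finger_gap: 0.476
finger_force: 30.0
```

```bash
python3 -m creep '[{"rx":0,"ry":0,"rz":0,"tx":0,"ty":0,"tz":0.006,"grip":1},{"rx":0,"ry":0,"rz":0,"tx":0,"ty":0,"tz":0.012,"grip":1},{"rx":0,"ry":0,"rz":0,"tx":0,"ty":0,"tz":0.012,"grip":1}]'
```

```text
time_s: 8.5
ee_pos: [0.44, 0.3535, 0.0297]
tcp_rot: [-0.0, 0.998, 0.061, 0.0]
ft_force: [-3.8, -2.1, 9.4]
finger_gap: 0.481
finger_force: 30.0
```

```bash
python3 -m creep '[{"rx":0,"ry":0,"rz":0,"tx":0,"ty":0,"tz":0,"grip":-1},{"rx":0,"ry":0,"rz":0,"tx":0,"ty":0,"tz":0,"grip":-1},{"rx":0,"ry":0,"rz":0,"tx":0,"ty":0,"tz":0,"grip":-1},{"rx":0,"ry":0,"rz":0,"tx":0,"ty":0,"tz":0,"grip":-1},{"rx":0,"ry":0,"rz":0,"tx":0,"ty":0,"tz":0,"grip":-1},{"rx":0,"ry":0,"rz":0,"tx":0,"ty":0,"tz":0,"grip":-1}]' && python3 -m creep '[{"rx":0,"ry":0,"rz":0,"tx":0,"ty":0,"tz":-0.1,"grip":-1},{"rx":0,"ry":0,"rz":0,"tx":0,"ty":0,"tz":-0.35,"grip":-1},{"rx":0,"ry":0,"rz":0,"tx":0,"ty":0,"tz":-0.7,"grip":-1},{"rx":0,"ry":0,"rz":0,"tx":0,"ty":0,"tz":-1,"grip":-1}]' && python3 -m creep '[{"rx":0,"ry":0,"rz":0.093,"tx":0,"ty":0.35,"tz":-0.1,"grip":-1},{"rx":0,"ry":0,"rz":0.093,"tx":0,"ty":0.7,"tz":-0.1,"grip":-1},{"rx":0,"ry":0,"rz":0.093,"tx":0,"ty":0.95,"tz":-0.1,"grip":-1}]'
python3 - <<'E'
from h import *
need(.431,.1252,.014,-.1699)
E
```

```text
time_s: 9.1
ee_pos: [0.4398, 0.3533, 0.0289]
tcp_rot: [0.0, 0.998, 0.061, -0.0]
ft_force: [0.5, -0.6, -0.4]
finger_gap: 0.979
finger_force: 0.0
time_s: 9.5
ee_pos: [0.4398, 0.3533, 0.1514]
tcp_rot: [-0.0, 0.998, 0.061, 0.0]
ft_force: [0.4, 0.5, 0.8]
finger_gap: 0.999
finger_force: 0.0
time_s: 9.8
ee_pos: [0.4538, 0.2386, 0.1623]
tcp_rot: [-0.0, 0.996, -0.087, 0.001]
ft_force: [0.9, -0.4, -1.2]
finger_gap: 1.0
finger_force: 0.0
t 9.8 pos [0.4538 0.2386 0.1623] yaw -0.1747 tilt [ 0.0014 -0.0008] rz -0.0015 now [-0.0249  0.9644  1.2352] after [-0.0279  0.9632  1.236 ] F [ 0.8614 -0.4286 -1.1584] gap 0.9996055890083763 0.0 q6 2.184190545255485
```

```bash
python3 -m creep '[{"rx":0,"ry":0,"rz":-0.001,"tx":-0.03,"ty":0.4,"tz":0.1,"grip":-1},{"rx":0,"ry":0,"rz":-0.001,"tx":-0.03,"ty":0.7,"tz":0.3,"grip":-1},{"rx":0,"ry":0,"rz":-0.001,"tx":-0.03,"ty":0.96,"tz":0.5,"grip":-1},{"rx":0,"ry":0,"rz":-0.001,"tx":-0.03,"ty":0.96,"tz":0.6,"grip":-1},{"rx":0,"ry":0,"rz":-0.001,"tx":-0.03,"ty":0.96,"tz":0.6,"grip":-1}]' >/dev/null
python3 - <<'E'
from h import *
need(.431,.1252,.014,-.1699)
v=vision.camera('side');k=4;x0,y0=185,180
print([(round(d['confidence'],2),np.round(d['pixel'],1)) for n in('slatted_board','solid_board') for d in spotter.landmark_of(n,'side')])
print(proj('side',[[.431,.1252,0],[.4398,.3533,.016]]))
v=cv2.resize(v[y0:325,x0:375],None,fx=k,fy=k,interpolation=cv2.INTER_CUBIC)
pl=lambda P,col:cv2.polylines(v,[np.round(((proj('side',P)-(x0,y0)+.5)*k-.5)*16).astype(np.int32)],True,col,1,shift=4)
pl(place(O,(.4398,.3533,.1225),.05),(0,255,0));pl(place(O,(.431,.1252,-.1699),.034),(0,255,0))
cv2.imwrite('pics/v5.png',v)
E
```

```text
t 10.3 pos [0.4302 0.1268 0.0883] yaw -0.1681 tilt [-0.0016  0.0006] rz 0.0006 now [0.0098 0.0115 0.6194] after [0.0088 0.0119 0.6194] F [-0.3278  0.1403  0.4571] gap 0.9979148186000535 0.0 q6 1.973347745247647
[(0.89, array([260. , 273.6])), (0.87, array([309.6, 235.5]))]
[[307.9578 234.5312]
 [257.0815 277.838 ]]
```

View pics/v5.png

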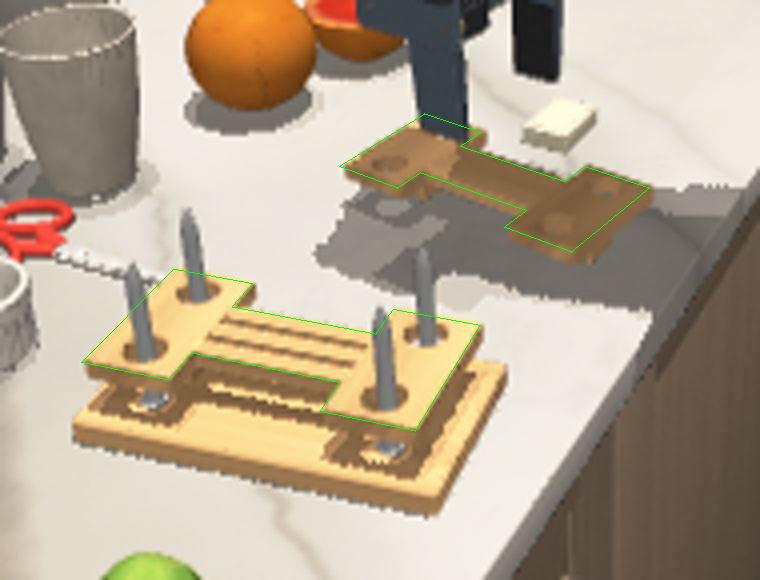

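The slatted board is seated with the posts near the centres of its holes. The solid board at about (500,190) matches its fit. I'll descend and grip.

```bash
python3 -m creep '[{"rx":0,"ry":0,"rz":0,"tx":0.01,"ty":0.01,"tz":0.25,"grip":-1},{"rx":0,"ry":0,"rz":0,"tx":0.01,"ty":0.01,"tz":0.45,"grip":-1},{"rx":0,"ry":0,"rz":0,"tx":0.01,"ty":0.01,"tz":0.56,"grip":-1},{"rx":0,"ry":0,"rz":0,"tx":0.01,"ty":0.01,"tz":0.62,"grip":-1},{"rx":0,"ry":0,"rz":0,"tx":0.01,"ty":0.01,"tz":0.62,"grip":-1}]' && python3 -m creep '[{"rx":0,"ry":0,"rz":0,"tx":0,"ty":0,"tz":0,"grip":1},{"rx":0,"ry":0,"rz":0,"tx":0,"ty":0,"tz":0,"grip":1},{"rx":0,"ry":0,"rz":0,"tx":0,"ty":0,"tz":0,"grip":1},{"rx":0,"ry":0,"rz":0,"tx":0,"ty":0,"tz":0,"grip":1},{"rx":0,"ry":0,"rz":0,"tx":0,"ty":0,"tz":0,"grip":1},{"rx":0,"ry":0,"rz":0,"tx":0,"ty":0,"tz":0,"grip":1},{"rx":0,"ry":0,"rz":0,"tx":0,"ty":0,"tz":0,"grip":1},{"rx":0,"ry":0,"rz":0,"tx":0,"ty":0,"tz":0,"grip":1}]' 30 && python3 -m creep '[{"rx":0,"ry":0,"rz":0,"tx":0,"ty":0,"tz":-0.2,"grip":1},{"rx":0,"ry":0,"rz":0,"tx":0,"ty":0,"tz":-0.5,"grip":1},{"rx":0,"ry":0,"rz":0,"tx":0,"ty":0,"tz":-0.8,"grip":1},{"rx":0,"ry":0,"rz":0,"tx":0,"ty":0,"tz":-1,"grip":1}]' && python3 -m creep '[{"rx":0,"ry":0,"rz":-0.093,"tx":0,"ty":0,"tz":-0.2,"grip":1},{"rx":0,"ry":0,"rz":-0.093,"tx":0,"ty":0,"tz":-0.35,"grip":1},{"rx":0,"ry":0,"rz":-0.093,"tx":0,"ty":0,"tz":-0.35,"grip":1}]'
python3 - <<'E'
from h import *
need(.4398,.3533,.175,.1225)
E
```

```text
time_s: 10.95
ee_pos: [0.4319, 0.1264, 0.0145]
tcp_rot: [0.0, 0.997, -0.083, -0.0]
ft_force: [0.1, -1.3, 0.3]
finger_gap: 1.001
finger_force: 0.0
time_s: 11.75
ee_pos: [0.4317, 0.1258, 0.0146]
tcp_rot: [0.0, 0.997, -0.083, -0.0]
ft_force: [-0.5, -1.7, 5.0]
finger_gap: 0.479
finger_force: 29.9
time_s: 12.15
ee_pos: [0.432, 0.126, 0.1365]
tcp_rot: [-0.0, 0.997, -0.083, 0.001]
ft_force: [0.5, -0.2, -2.3]
finger_gap: 0.479
finger_force: 29.9
time_s: 12.45
ee_pos: [0.4328, 0.1261, 0.1784]
tcp_rot: [-0.0, 0.998, 0.064, 0.002]
ft_force: [0.4, -0.3, -2.7]
finger_gap: 0.479
finger_force: 29.9
t 12.45 pos [0.4328 0.1261 0.1784] yaw 0.128 tilt [ 0.0037 -0.0004] rz 0.0018 now [ 0.2992 -1.8701  0.0299] after [ 0.2889 -1.8717  0.028 ] F [ 0.3901 -0.3195 -2.6761] gap 0.47868679022910976 29.924600422382355 q6 1.6745395840201818
```

```bash
python3 -m creep '[{"rx":0,"ry":0,"rz":0.001,"tx":0.15,"ty":-0.3,"tz":0,"grip":1},{"rx":0,"ry":0,"rz":0.001,"tx":0.15,"ty":-0.65,"tz":0,"grip":1},{"rx":0,"ry":0,"rz":0.001,"tx":0.15,"ty":-0.95,"tz":0,"grip":1}]' >/dev/null && python3 -m creep '[{"rx":0,"ry":0,"rz":0,"tx":0.14,"ty":-0.35,"tz":0,"grip":1},{"rx":0,"ry":0,"rz":0,"tx":0.14,"ty":-0.65,"tz":0,"grip":1},{"rx":0,"ry":0,"rz":0,"tx":0.14,"ty":-0.85,"tz":0,"grip":1},{"rx":0,"ry":0,"rz":0,"tx":0.14,"ty":-0.92,"tz":0,"grip":1},{"rx":0,"ry":0,"rz":0,"tx":0.14,"ty":-0.92,"tz":0,"grip":1}]' >/dev/null
python3 - <<'E'
from h import *
need(.4398,.3533,.0,.1225)
E
```

```text
t 13.25 pos [0.4378 0.353  0.1752] yaw 0.1211 tilt [-0.0014  0.0008] rz -0.0005 now [ 0.0185 -0.0017  1.4599] after [ 0.0164 -0.0005  1.4599] F [-1.0256 -0.279  -1.8345] gap 0.48407810130345935 29.92642432451248 q6 2.086846078875245
```

```bash
python3 -m creep '[{"rx":0,"ry":0,"rz":0,"tx":0.02,"ty":0,"tz":0.1,"grip":1},{"rx":0,"ry":0,"rz":0,"tx":0.02,"ty":0,"tz":0.25,"grip":1},{"rx":0,"ry":0,"rz":0,"tx":0.02,"ty":0,"tz":0.4,"grip":1},{"rx":0,"ry":0,"rz":0,"tx":0.02,"ty":0,"tz":0.5,"grip":1},{"rx":0,"ry":0,"rz":0,"tx":0.02,"ty":0,"tz":0.6,"grip":1},{"rx":0,"ry":0,"rz":0,"tx":0.02,"ty":0,"tz":0.67,"grip":1},{"rx":0,"ry":0,"rz":0,"tx":0.02,"ty":0,"tz":0.73,"grip":1},{"rx":0,"ry":0,"rz":0,"tx":0.02,"ty":0,"tz":0.77,"grip":1},{"rx":0,"ry":0,"rz":0,"tx":0.02,"ty":0,"tz":0.77,"grip":1}]'
python3 - <<'E'
from h import *
need(.4398,.3533,.0643,.1225)
v=vision.camera('side');cv2.imwrite('pics/v6.png',cv2.resize(v[195:330,185:330],None,fx=4,fy=4,interpolation=cv2.INTER_CUBIC))
E
```

```text
time_s: 14.15
ee_pos: [0.4407, 0.353, 0.0837]
tcp_rot: [0.0, 0.998, 0.061, -0.0]
ft_force: [-0.1, -0.4, -2.0]
finger_gap: 0.478
finger_force: 29.9
t 14.15 pos [0.4407 0.353  0.0837] yaw 0.1224 tilt [-0.0004  0.0002] rz -0.0 now [-0.0074 -0.0034  0.1615] after [-0.0075 -0.0033  0.1615] F [-0.0774 -0.3829 -1.9783] gap 0.4780365587993772 29.9263197183609 q6 2.0823691598735348
```

View pics/v6.png

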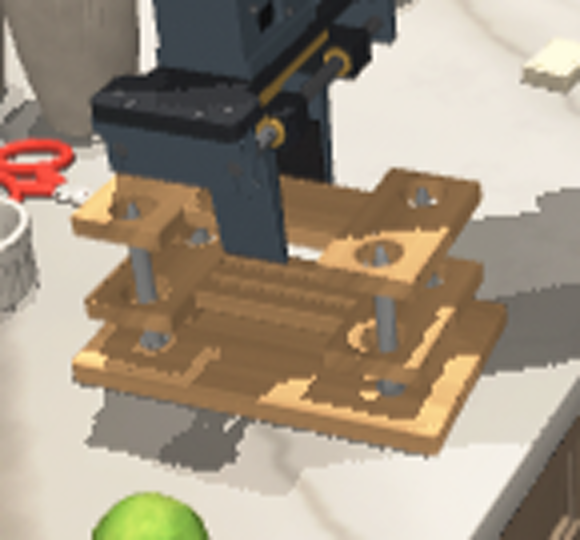

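The posts have entered the solid board's holes at (133,205), (380,253) and (423,195), and nothing is touching. I'll lower it until it seats.

```bash
python3 -m creep '[{"rx":0,"ry":0,"rz":0,"tx":0,"ty":0,"tz":0.05,"grip":1},{"rx":0,"ry":0,"rz":0,"tx":0,"ty":0,"tz":0.1,"grip":1},{"rx":0,"ry":0,"rz":0,"tx":0,"ty":0,"tz":0.14,"grip":1},{"rx":0,"ry":0,"rz":0,"tx":0,"ty":0,"tz":0.16,"grip":1},{"rx":0,"ry":0,"rz":0,"tx":0,"ty":0,"tz":0.165,"grip":1},{"rx":0,"ry":0,"rz":0,"tx":0,"ty":0,"tz":0.165,"grip":1}]'
```

```text
time_s: 14.8
ee_pos: [0.4407, 0.353, 0.0645]
tcp_rot: [0.0, 0.998, 0.061, -0.0]
ft_force: [-2.9, -3.2, 8.0]
finger_gap: 0.48
finger_force: 30.0
```

```bash
python3 -m creep '[{"rx":0,"ry":0,"rz":0,"tx":0,"ty":0,"tz":0,"grip":1},{"rx":0,"ry":0,"rz":0,"tx":0,"ty":0,"tz":0,"grip":1},{"rx":0,"ry":0,"rz":0,"tx":0,"ty":0,"tz":0,"grip":-1},{"rx":0,"ry":0,"rz":0,"tx":0,"ty":0,"tz":0,"grip":-1},{"rx":0,"ry":0,"rz":0,"tx":0,"ty":0,"tz":0,"grip":-1},{"rx":0,"ry":0,"rz":0,"tx":0,"ty":0,"tz":0,"grip":-1},{"rx":0,"ry":0,"rz":0,"tx":0,"ty":0,"tz":0,"grip":-1},{"rx":0,"ry":0,"rz":0,"tx":0,"ty":0,"tz":0,"grip":-1}]' && python3 -m creep '[{"rx":0,"ry":0,"rz":0,"tx":0,"ty":0,"tz":-0.1,"grip":-1},{"rx":0,"ry":0,"rz":0,"tx":0,"ty":0,"tz":-0.35,"grip":-1},{"rx":0,"ry":0,"rz":0,"tx":0,"ty":0,"tz":-0.7,"grip":-1},{"rx":0,"ry":0,"rz":0,"tx":0,"ty":0,"tz":-1,"grip":-1},{"rx":0,"ry":0,"rz":0,"tx":0,"ty":0,"tz":-1,"grip":-1}]'
python3 - <<'E'
from h import *
v=vision.camera('side');cv2.imwrite('pics/v7.png',cv2.resize(v[130:330,185:405],None,fx=3,fy=3,interpolation=cv2.INTER_CUBIC))
E
```

```text
time_s: 15.6
ee_pos: [0.4409, 0.3531, 0.0643]
tcp_rot: [0.0, 0.998, 0.061, 0.0]
ft_force: [1.3, 0.4, -0.2]
finger_gap: 0.975
finger_force: 0.0
time_s: 16.1
ee_pos: [0.443, 0.3548, 0.19]
tcp_rot: [-0.002, 0.998, 0.061, 0.003]
ft_force: [0.5, -0.6, 0.1]
finger_gap: 0.999
finger_force: 0.0
```

View pics/v7.png

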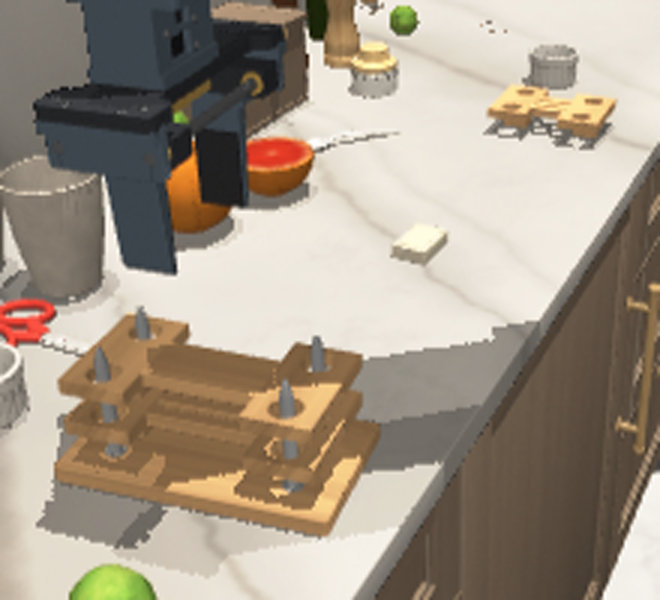

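Both boards are seated level over all four posts. The short board is untouched at (550,110), and the gripper is clear.

```bash
python3 -c "
from rig import manip
print(manip.finish_job())"
```

```text
the job is handed in; nothing more can be done
None
```

The rack is together and handed in: the last picture shows both long boards seated level over all four posts, the short board left where it lay and the gripper clear. The hand-in returned no verdict.

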